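Tighten an extruder's die ring with a two-pin spanner

ROBOT

A 6-joint arm with a two-finger parallel gripper is mounted at the origin on a cart in front of the work surface, level with it; the furniture and walls round the work are solid. World frame = base frame: x ahead of the robot, y to its left, z up, the work surface at z = 0. Lengths are in m, angles in rad, forces in N, time in s.
With the tool pointing down it reaches from about 0.3 to 1 m from the base axis. Payload 5.1 kg.
Tool frame: the origin (TCP) lies at the very end of the fingers, on their centre line; the grasp point (between the pads) lies 19 mm behind it; z points along the fingers, x is the direction in which the jaws open and shut, and the axes are right-handed (so a half turn about z gives the same grasp; the last joint's range is limited). The gripper opens to 95 mm and grips with 3 to 60 N. Pads are 20 mm wide; open, the fingers measure 119 mm over their backs; the gripper's body (75 mm by 180 mm) begins 59 mm behind the grasp point.
Start: joints at [-1.409, 0.124, 1.65, -0, 1.367, -0.083], TCP at [0.158, -0.631, 0.215] pointing down, gripper open.
Joint ranges: [-2.61, 2.61], [-1.02, 2.33], [0.03, 2.71], [-1.35, 4.49], [0.32, 2.68], [-2.91, 2.91]. Speed limits (rad/s): [2.57, 2.57, 3.14, 3.14, 3.14, 3.14].

INTERFACE

Orientations are given as a rotation vector (axis times angle).
In Python, from plant import env gives the robot as it stands.
- The arm moves only by the tool jog_arm, never from a script. Its argument "rows" is one flat list of numbers, 4 for each row, row after row: the shift along the tool's x, y, z in m, then the turn about the tool's z in degrees. A call has exactly 10 rows; each row shifts and turns the commanded pose from where the row before left it, along the tool's axes as they then stand; what a row does not reach is not made up. A row lasts 1/12 s, in which the tool goes at most 41.7 mm and 7.16 degrees, less where a joint would pass 70% of its speed; a pose out of reach is approached as far as the arm can. A call with a gripper value outside its range is refused whole. "grip" is the finger opening in m, from 0 to 0.0951, set as the call begins (left out, the last holds). The fingers move at their own pace and stop on an object; "grip_force" is the grip in N (left out, the last holds). Time passes only in rows, so rows that do not move let the fingers close, or fill a call up. It gives the time, the measured TCP pose, the force and the opening at its end, in the units of the state.
- env.get_state(): the state, without advancing time (a new reading comes with each control period).
- env.grab_frame(name): name is "side" or "top"; returns the picture (384x512x3 uint8, red, green, blue); there is no depth.
- env.camera_params(name): a dict with "fx", "fy", "cx", "cy" (pixels), "R" (3x3) and "t" (3): a world point X has camera coordinates R X + t. Camera axes: x right, y down, z forward; pixel columns grow to the right and rows downward; lengths in m; the calibration is good to about 2 mm. A picture is of the moment at which its call begins. camera_params takes no time and is no camera call.
- env.job_done(): hands the job in, once; it reports no verdict.
The state is a dict: "time": time; "q": joint angles; "qd": joint speeds; "joint_torque": joint torques, N m; "ee_pos": TCP position; "ee_rot": TCP orientation; "contact_force": force on the tool from outside, world axes, zero at the start; "moment": the same for the moment, N m; "width": finger opening in m.
Only numpy, scipy, OpenCV 4.12 (cv2) and the standard library are available. Lean on these libraries where they do the work, as an engineer would, in place of code of your own. Each camera call takes 0.05 s, during which the arm holds its last target. There are 200 camera calls.

TASK

Tighten the die retaining ring on top of the upright clay extruder barrel: lift the red-handled two-pin spanner out of its wooden rest and feel both of its pins into two opposite holes of the ring, pressing only lightly so that the ring is not dragged round before the pins are in. Then turn the ring clockwise (seen from above) until it comes up snug against its stop, without forcing it, and put the spanner back upright in its rest, pins in the slot. Do not disturb the pot, jar and cup standing nearby.

Things in the scene. Friction and masses are not known exactly. Their poses are not given: they have to be found in the camera images.
- spanner_grip (a point): Loose two-pin spanner, 94 mm tall, 0.18 kg, pins down in its rest. Point: centre of its red upright grip, 36 mm (spanner's x) by 20 mm (y) by 52 mm high, 68 mm above the pin tips; pinch across the 20 mm. z points up, away from the pins. Half a turn about z makes no difference.
- spanner_bar (a point): Centre of the underside of the spanner's dark steel crossbar, 70 (x) x 22 (y) x 10 mm, axes as the grip's. A 16 mm stem joins it to the grip. The pins stick out 9 mm below this underside.
- spanner_tip (a point): Point midway between the spanner's two pin tips, axes as the grip's. The steel pins are 6 mm thick with slightly rounded tips, and stand at x = -26 and x = +26 mm, so 52 mm apart.
- die_ring: Steel ring, 74 mm across, level on top of the extruder barrel; point: centre of its upper face. Its given axes do NOT turn with the ring: the angle of the holes differs each time and is not measured; look or feel for it. Six round holes of 8.5 mm, 10.5 mm deep, lie evenly every 60 degrees on a circle of 52 mm; any opposite pair takes the spanner. Bore 32 mm wide.
- die_plate (a point): Centre of the brass die plate seen in the ring's bore, 7.5 mm below the ring's upper face. Ring and plate sink together, 2.1 mm per radian turned clockwise. The ring turns stiffly (about 0.3 N m both ways) and stays where left; 0.9 to 1.4 rad clockwise brings it to a hard stop; anticlockwise another stop lies 0 to 0.5 rad away.
- barrel_axis (a point): Where the centre of the ring's upper face lies when fully tight: on the axis of the fixed barrel (z up), 98 mm above the table. Base plate 130 x 130 x 12 mm. Sliding the pins over the ring with under about 8 N does not drag it round. To spare the ring, press with less than 20 N and twist with less than 0.8 N m.
- rest_slot (a point): Fixed wooden spanner rest, 104 (x) x 50 (y) x 22 mm high. Point: centre of the slot's mouth in its upper face. Slot 64 mm long (x), 11 mm wide (y), 14 mm deep; the pins hang in it and the crossbar's underside lies on the upper face, so the stored spanner's pin tips are 9 mm below this point, its x along the slot (either way round).
- pot_centre (a point): Bystander: small open terracotta pinch pot, 62 mm wide, 46 mm high; point at its centre, half-way up.
- jar_centre (a point): Bystander: white glaze jar with blue lid, 49 mm wide, 72 mm high; point at its centre, half-way up.
- cup_centre (a point): Bystander: grey-brown stoneware cup, 70 mm wide, 75 mm high; point at its centre, half-way up.
Not all that is in view belongs to the job. There is more than one size of the part that bears spanner_grip; the job needs the smallest.

How it is judged:
On the way, in this order (a step that is already met when the one before it is completed fails the run):
1. both pins stand at least 5 mm deep in the ring's holes, spanner centred within 4 mm, before the ring has been turned (its height has changed by less than 0.6 mm, about 0.28 rad) (z of spanner_tip in the frame of die_ring below -0.005 m and horizontal distance between spanner_tip and die_ring below 0.004 m and distance of die_ring from where it was at the start of the episode below 0.0006 m), for 0.2 s.
2. with the pins still at least 5 mm in the holes, the ring is turned clockwise to within 0.4 mm of its fully tight height (about 0.19 rad from the stop) (z of spanner_tip in the frame of die_ring below -0.005 m and horizontal distance between spanner_tip and die_ring below 0.004 m and z of die_ring in the frame of barrel_axis below 0.0004 m), for 0.2 s.
At the end, for the whole second after the job is handed in: The ring is within 0.4 mm of its fully tight height, and the spanner stands upright (within 0.1 rad) in its rest, pins at least 6 mm down the slot and centred within 6 mm, released (z of die_ring in the frame of barrel_axis below 0.0004 m and horizontal distance between spanner_tip and rest_slot below 0.006 m and z of spanner_tip in the frame of rest_slot below -0.006 m and angle between spanner_tip's own z axis and vertical below 0.1 rad); the robot touches nothing.
It fails at once if the ring is pressed or twisted too hard (the contact forces on it exceed 70 N in all) (contact force between die_ring and anything else above 70 N).
It fails at once if the pot, the jar or the cup is moved by more than 15 mm (distance of any of pot_centre, jar_centre, cup_centre from where it was at the start of the episode above 0.015 m).
It also fails if it takes over 61 s, if anything falls off the work surface, if the arm or the gripper's body presses on something with over 40 N, if the wrist force passes 120 N, or if a joint passes its speed limit or range.

## Working session

There is one attempt and no reset: what is moved stays moved. The work goes in short steps, Python scripts to look and compute and a tool call to move; the robot and the scene stay as the last step left them, time stands still between calls to the robot, and variables do not carry over. Pictures are saved under pics/ and viewed, on a budget of 10 in all, crops included, one or two more only if the job needs it, and the job is handed in when it is done.

Besides the shell and the picture viewer there is one more tool, called after "Request:" as name(argument=value, ...) on one line, values as JSON. jog_arm: Moves the arm, as the interface text tells. Its arguments: {"type":"object","properties":{"rows":{"type":"array"},"grip":{"type":"number"},"grip_force":{"type":"number"}},"required":["rows"]}

```bash
mkdir -p pics; python3 - <<'E'
from plant import env
import cv2
for n in("side","top"):
    cv2.imwrite(f"pics/{n}0.png",cv2.resize(env.grab_frame(n),(800,600),interpolation=cv2.INTER_CUBIC)[:,:,::-1])
    print(n,env.camera_params(n))
print(env.get_state())
E
```

```text
side {'fx': 418.06502707485265, 'fy': 418.06502707485265, 'cx': 255.363770734565, 'cy': 191.51846586125774, 'R': array([[ 0.99768155,  0.06420335, -0.02257121],
       [ 0.01008488, -0.46747283, -0.88394991],
       [-0.06730398,  0.88167289, -0.4670365 ]]), 't': array([-0.57517314,  0.0758893 ,  1.2637532 ])}
top {'fx': 357.13988368293724, 'fy': 357.13988368293724, 'cx': 259.4901352707395, 'cy': 192.00943823215854, 'R': array([[ 0.00479983, -0.99995265,  0.00846531],
       [-0.99758532, -0.00537466, -0.06924341],
       [ 0.06928563, -0.00811251, -0.99756388]]), 't': array([-0.0353461 ,  0.59420126,  1.19357026])}
{'time': 0.1, 'q': array([-1.40859600e+00,  1.24431307e-01,  1.65152732e+00,  1.31208729e-05,
        1.36752742e+00, -8.25882063e-02]), 'qd': array([-0.00043718,  0.00025773, -0.00453109,  0.00033743, -0.00021382,
        0.0002234 ]), 'joint_torque': array([ 7.39682628e-05, -4.18882549e+01, -3.61096036e+01,  7.77330576e-02,
        4.61720175e-02, -5.78691220e-05]), 'ee_pos': array([ 0.15741627, -0.63004705,  0.21352152]), 'ee_rot': array([-2.47501363e+00,  1.93281630e+00,  2.17047725e-03]), 'contact_force': array([-1.02875142,  0.46001485,  0.64031704]), 'moment': array([-0.03729773,  0.03486793, -0.00170136]), 'width': 0.09500011531903176}
```

View pics/side0.png

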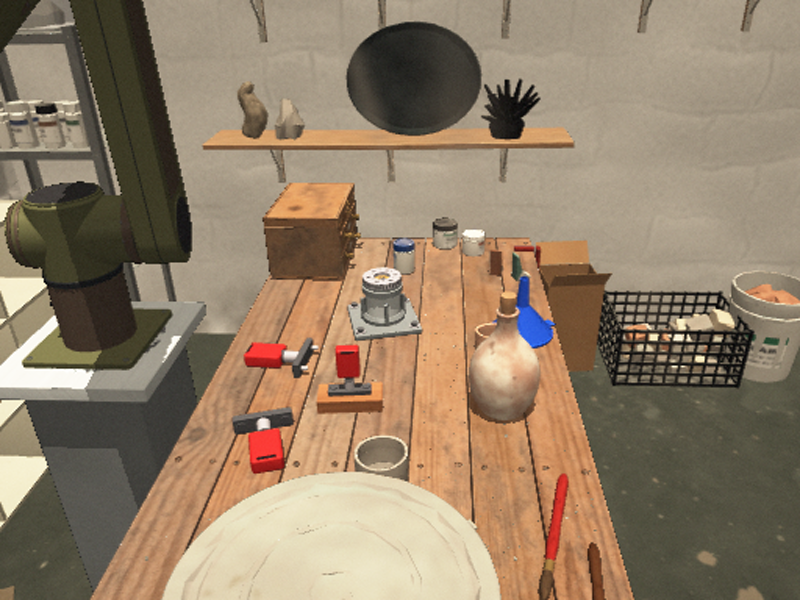

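View pics/top0.png

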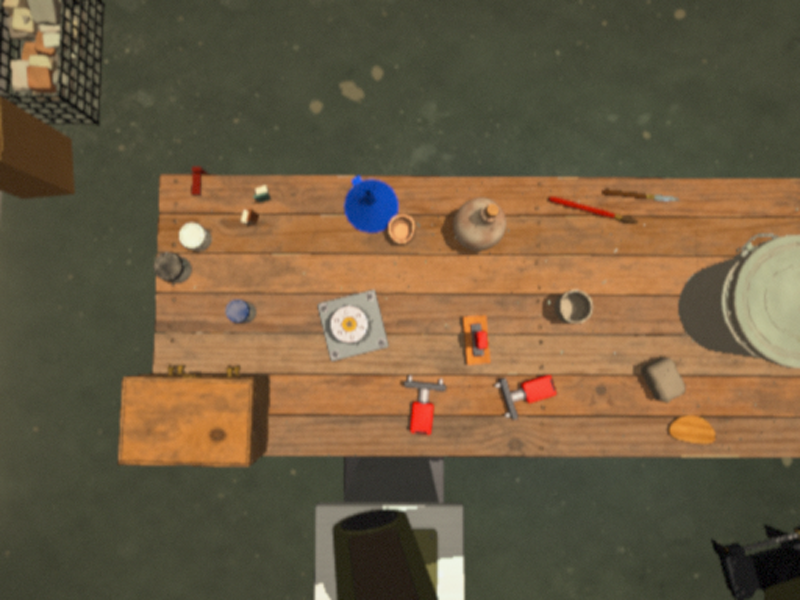

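The top view shows the rest with the upright spanner at about (477,340) and the ring at about (350,324), in the 800-wide picture. Two larger spanners are lying down. I'll make enlarged crops of the ring and rest from both cameras.

```bash
cat > h.py <<'E'
from plant import env
import cv2, numpy as np
def ray(n,u,v,z):
    "world point on plane z seen at pixel (u,v) of the raw picture"
    c=env.camera_params(n);R,t=np.array(c["R"]),np.array(c["t"])
    d=R.T@np.array([(u-c["cx"])/c["fx"],(v-c["cy"])/c["fy"],1]);o=-R.T@t
    return o+d*(z-o[2])/d[2]
def proj(n,X):
    c=env.camera_params(n);p=np.array(c["R"])@np.array(X)+c["t"]
    return np.array([c["fx"]*p[0]/p[2]+c["cx"],c["fy"]*p[1]/p[2]+c["cy"]])
def crop(im,u,v,w,h,s):
    return cv2.resize(im[v:v+h,u:u+w],None,fx=s,fy=s,interpolation=cv2.INTER_CUBIC)[:,:,::-1]
E
python3 - <<'E'
from h import *
t=env.grab_frame("top");s=env.grab_frame("side")
a=np.hstack([crop(t,199,182,50,50,8),crop(t,285,192,50,50,8)])   # top: ring | rest
b=np.hstack([crop(s,220,165,50,25,8),crop(s,200,215,50,25,8)]) # side ring | 
b=np.hstack([crop(s,215,165,66,50,6),crop(s,196,215,66,50,6)])
cv2.imwrite("pics/c1.png",np.vstack([a[:300] if 0 else cv2.resize(a,(792,396))[:,:792],cv2.resize(b,(792,300))])[:600])
a=cv2.resize(a,(792,396)); 
cv2.imwrite("pics/top1.png",a)
for nm,uv,z in[("ring",(224,207),.1),("rest",(304.6,217.6),.022),("grip",(308,217),.107)]: print(nm,ray("top",*uv,z))
E
```

```text
ring [0.54069341 0.08045315 0.1       ]
rest [ 0.50831847 -0.18535347  0.022     ]
grip [ 0.51038761 -0.18462887  0.107     ]
```

View pics/top1.png

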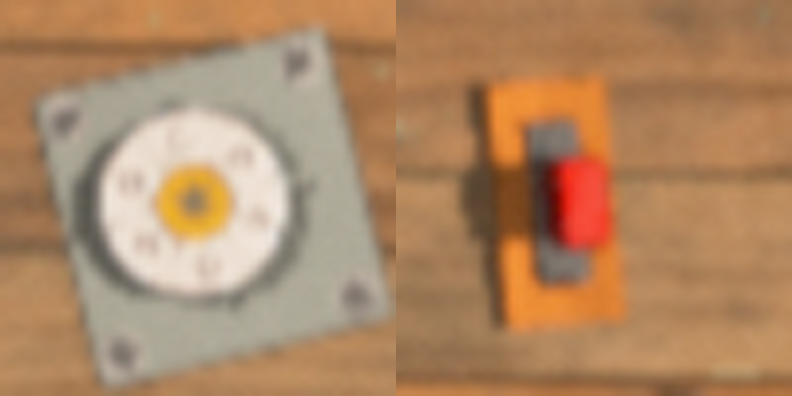

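The left crop shows the ring centred at (195,203). Its holes are at (178,140), (242,156), (258,217), (208,268), (147,244) and (131,183). The right crop shows the rest corners at (487,82), (605,75), (625,320) and (508,328), with the grip top centred at about (582,202).

```bash
python3 - <<'E'
from h import *
f=lambda x,y,x0,y0:(x0+(x+.5)/7.92-.5,y0+(y+.5)/7.92-.5)
z=.1004
c=ray("top",*f(195,203,199,182),z)
H=np.array([ray("top",*f(*p,199,182),z) for p in[(178,140),(242,156),(258,217),(208,268),(147,244),(131,183)]])
m=H.mean(0);d=H-m;r=np.hypot(*d[:,:2].T);a=np.degrees(np.arctan2(d[:,1],d[:,0]))
print("ring",c,m,"r",r,"ang mod60",a%60)
P=np.array([ray("top",*f(x-396,y,285,192),.022) for x,y in[(487,82),(605,75),(625,320),(508,328)]])
print("rest",P.mean(0), np.linalg.norm(np.diff(P[[0,1,2,3,0]],axis=0),axis=1))
for i,j in((0,3),(1,2)):
    e=P[i]-P[j];print("ang",np.degrees(np.arctan2(e[1],e[0])))
g=ray("top",*f(582-396,202,285,192),.107-.007);print("grip",g)
b=np.array([ray("top",*f(x-396,y,285,192),.032) for x,y in[(528,120),(575,118),(592,280),(543,284)]]);print("bar",b.mean(0))
E
python3 - <<'E'
from h import *
s=env.grab_frame("side")
for n,X in(("ring",(.5405,.0800,.1)),("rest",(.508,-.186,.022)),("griptop",(.509,-.186,.107))): print(n,proj("side",X))
b=np.hstack([crop(s,215,165,66,50,6),crop(s,196,215,66,50,6)])
cv2.imwrite("pics/side1.png",b);print(b.shape)
E
```

```text
ring [0.5400547  0.08298862 0.1004    ] [0.54073889 0.08339321 0.1004    ] r [0.02537418 0.02629036 0.02634502 0.02721929 0.02524661 0.02624769] ang mod60 [15.28800887 13.81745077 16.50614121 12.50382666 12.73865327 14.13339142]
rest [ 0.51059212 -0.18602253  0.022     ] [0.05073601 0.10472809 0.05004123 0.10513215]
ang 4.752635458906196
ang 4.3757432688093765
grip [ 0.51017393 -0.18578886  0.1       ]
bar [ 0.5108262  -0.18605121  0.032     ]
ring [244.32174486 176.66551649]
rest [223.35838365 250.35416234]
griptop [221.72604484 221.73093687]
(300, 792, 3)
```

View pics/side1.png

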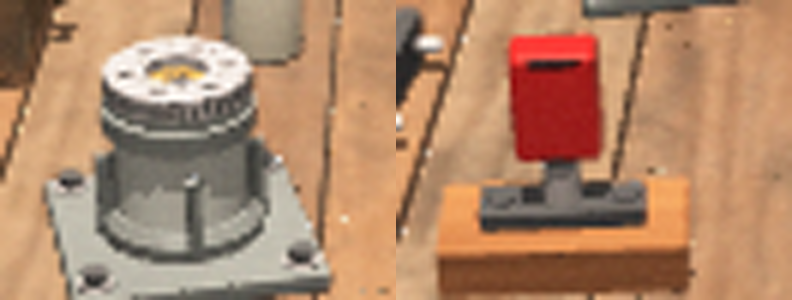

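Both cameras agree to within about 2 mm, and the rest measures 104×50 mm as given. Next is a helper that turns a target pose into tool-axis shifts.

```bash
cat >> h.py <<'E'
from scipy.spatial.transform import Rotation as Ro
def go(x,y,z,yaw):
    "print turn (deg about tool z) and shift (mm, tool axes after the turn) to reach TCP x,y,z with tool x at yaw (deg)"
    s=env.get_state();R=Ro.from_rotvec(s["ee_rot"]).as_matrix()
    cur=np.degrees(np.arctan2(R[1,0],R[0,0]));turn=-((yaw-cur+180)%360-180)
    R2=R@Ro.from_euler("z",turn,degrees=True).as_matrix()
    d=R2.T@(np.array([x,y,z])-s["ee_pos"])
    print("t",round(s["time"],2),"pos",s["ee_pos"].round(4),"yaw",cur.round(2),"tilt",R[:,2].round(3),"F",s["contact_force"].round(2),"M",s["moment"].round(3),"w",round(s["width"],4),"q6",s["q"][5].round(2))
    print("turn",round(turn,2),"shift mm",(d*1e3).round(1))
E
python3 -c "
from h import *
go(.5106,-.186,.14,-85.4)"
```

```text
t 0.25 pos [ 0.1575 -0.6303  0.214 ] yaw -75.97 tilt [-0.     0.001 -1.   ] F [ 0.06  0.05 -0.37] M [-0.011 -0.024  0.009] w 0.0952 q6 -0.08
turn 9.43 shift mm [-414.5 -387.6   74.4]
```

Request:
jog_arm(rows=[0, 0, 0, 4.7, 0, 0, 0, 4.7, -0.0296, -0.0277, 0, 0, -0.0296, -0.0277, 0, 0, -0.0296, -0.0277, 0, 0, -0.0296, -0.0277, 0, 0, -0.0296, -0.0277, 0, 0, -0.0296, -0.0277, 0, 0, -0.0296, -0.0277, 0, 0, -0.0296, -0.0277, 0, 0], grip=0.06)

```text
time: 1.08
ee_pos: [0.3601, -0.375, 0.2147]
ee_rot: [2.309, -2.13, 0.001]
contact_force: [1.3, 0.4, 0.1]
width: 0.06
```

Request:
jog_arm(rows=[-0.0296, -0.0277, 0, 0, -0.0296, -0.0277, 0, 0, -0.0296, -0.0277, 0, 0, -0.0296, -0.0277, 0, 0, -0.0296, -0.0277, 0, 0, -0.0296, -0.0277, 0, 0, 0, 0, 0.025, 0, 0, 0, 0.025, 0, 0, 0, 0.02, 0, 0, 0, 0, 0])

```text
time: 1.92
ee_pos: [0.5077, -0.1844, 0.1394]
ee_rot: [2.308, -2.127, -0.014]
contact_force: [-1.3, -0.0, -1.0]
width: 0.0601
```

```bash
python3 - <<'E'
from h import *
go(.5106,-.186,.062,-85.4)
t=env.grab_frame("top");s=env.grab_frame("side")
cv2.imwrite("pics/g1.png",np.hstack([crop(t,275,192,50,50,7.9)[:395,:395],crop(s,190,192,66,66,6)[:395,:395]]))
E
```

```text
t 1.92 pos [ 0.5077 -0.1844  0.1394] yaw -85.32 tilt [-0.008  0.004 -1.   ] F [-1.33 -0.01 -0.96] M [ 0.006  0.103 -0.009] w 0.0601 q6 1.04
turn 0.08 shift mm [ 2.2 -3.4 77.4]
```

View pics/g1.png

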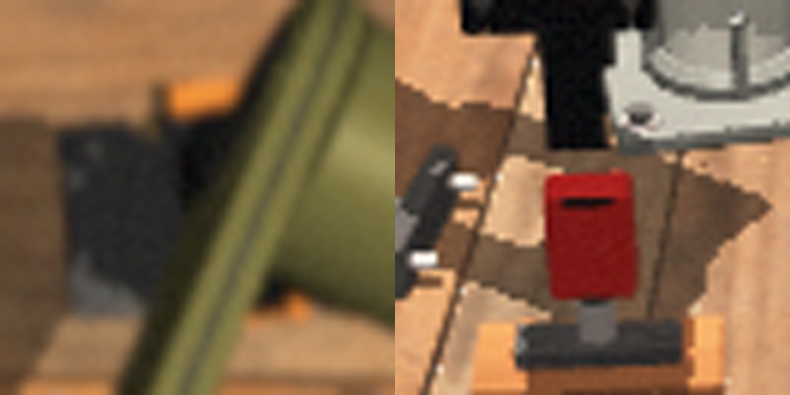

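The finger sits about 3–5 mm off the grip along x, which matches the computed correction. The grip is upright between the jaws, so I'll go down.

Request:
jog_arm(rows=[0.001, -0.0017, 0, 0, 0.001, -0.0017, 0, 0, 0, 0, 0.015, 0, 0, 0, 0.015, 0, 0, 0, 0.015, 0, 0, 0, 0.012, 0, 0, 0, 0.01, 0, 0, 0, 0.01, 0, 0, 0, 0, 0, 0, 0, 0, 0])

```text
time: 2.85
ee_pos: [0.5141, -0.188, 0.0674]
ee_rot: [2.309, -2.13, -0.001]
contact_force: [0.9, -0.5, -0.2]
width: 0.06
```

```bash
python3 -c "
from h import *
go(.5106,-.186,.062,-85.4)"
```

```text
t 2.85 pos [ 0.5141 -0.188   0.0674] yaw -85.38 tilt [-0.001  0.    -1.   ] F [ 0.87 -0.5  -0.21] M [0.031 0.021 0.015] w 0.06 q6 1.04
turn 0.02 shift mm [-2.3  3.3  5.4]
```

Request:
jog_arm(rows=[-0.001, 0.0015, 0.0025, 0, -0.001, 0.0015, 0.0025, 0, 0, 0, 0, 0, 0, 0, 0, 0, 0, 0, 0, 0, 0, 0, 0, 0, 0, 0, 0, 0, 0, 0, 0, 0, 0, 0, 0, 0, 0, 0, 0, 0])

```text
time: 3.68
ee_pos: [0.511, -0.1863, 0.0627]
ee_rot: [-2.309, 2.13, -0.0]
contact_force: [0.7, -0.7, -0.1]
width: 0.06
```

Request:
jog_arm(rows=[0, 0, 0, 0, 0, 0, 0, 0, 0, 0, 0, 0, 0, 0, 0, 0, 0, 0, 0, 0, 0, 0, 0, 0, 0, 0, 0, 0, 0, 0, 0, 0, 0, 0, 0, 0, 0, 0, 0, 0], grip=0.005, grip_force=45)

```text
time: 4.52
ee_pos: [0.511, -0.1863, 0.0627]
ee_rot: [2.309, -2.13, 0.0]
contact_force: [-0.3, 0.2, 0.1]
width: 0.0198
```

```bash
python3 -c "
from h import *
go(.5106,-.186,.062,-85.4)"
```

```text
t 4.52 pos [ 0.511  -0.1863  0.0627] yaw -85.37 tilt [ 0. -0. -1.] F [-0.29  0.15  0.09] M [ 0.005 -0.032  0.002] w 0.0198 q6 1.04
turn 0.03 shift mm [-0.3  0.4  0.7]
```

Gripped at 19.8 mm. Now I'll lift.

Request:
jog_arm(rows=[0, 0, -0.005, 0, 0, 0, -0.01, 0, 0, 0, -0.015, 0, 0, 0, -0.02, 0, 0, 0, -0.025, 0, 0, 0, -0.025, 0, 0, 0, -0.02, 0, 0, 0, -0.01, 0, 0, 0, 0, 0, 0, 0, 0, 0])

```text
time: 5.35
ee_pos: [0.511, -0.1862, 0.1928]
ee_rot: [-2.309, 2.13, -0.001]
contact_force: [0.2, -0.9, -2.1]
width: 0.0197
```

Request:
jog_arm(rows=[0, 0, 0, -7, 0, 0, 0, -7, 0, 0, 0, -7, 0, 0, 0, -7, 0, 0, 0, -7, 0, 0, 0, -7, 0, 0, 0, -7, 0, 0, 0, -7, 0, 0, 0, -7, 0, 0, 0, -6.6])

```text
time: 6.18
ee_pos: [0.5097, -0.1857, 0.1899]
ee_rot: [-3.112, 0.422, 0.007]
contact_force: [-1.0, -0.5, -1.6]
width: 0.0198
```

```bash
python3 -c "
from h import *
go(.5405,.083,.18,-15.8)"
```

```text
t 6.18 pos [ 0.5097 -0.1857  0.1899] yaw -15.44 tilt [-0.004  0.002 -1.   ] F [-0.99 -0.47 -1.6 ] M [ 0.039 -0.046 -0.004] w 0.0198 q6 -0.18
turn 0.36 shift mm [ -43.5 -266.9   10.3]
```

Request:
jog_arm(rows=[-0.005, -0.033, 0, 0, -0.005, -0.033, 0, 0, -0.006, -0.033, 0, 0, -0.006, -0.033, 0, 0, -0.006, -0.033, 0, 0, -0.006, -0.033, 0, 0, -0.005, -0.033, 0, 0, -0.0045, -0.036, 0.003, 0.4, 0, 0, 0.003, 0, 0, 0, 0.003, 0])

```text
time: 7.02
ee_pos: [0.5404, 0.084, 0.1811]
ee_rot: [3.11, -0.436, -0.006]
contact_force: [0.3, -1.0, -1.3]
width: 0.0201
```

Request:
jog_arm(rows=[0, 0, 0, 0, 0, 0, 0, 0, 0, 0, 0, 0, 0, 0, 0, 0, 0, 0, 0, 0, 0, 0, 0, 0, 0, 0, 0, 0, 0, 0, 0, 0, 0, 0, 0, 0, 0, 0, 0, 0])

```text
time: 7.85
ee_pos: [0.5418, 0.0826, 0.1837]
ee_rot: [-3.11, 0.442, -0.0]
contact_force: [-0.4, 0.5, -2.3]
width: 0.0199
```

```bash
python3 - <<'E'
from h import *
go(.5405,.083,.165,-15.8)
t=env.grab_frame("top");s=env.grab_frame("side")
cv2.imwrite("pics/r1.png",np.hstack([crop(s,218,140,55,55,9),crop(t,205,190,33,55,9)]))
E
```

```text
t 7.85 pos [0.5418 0.0826 0.1837] yaw -16.17 tilt [ 0.  0. -1.] F [-0.37  0.46 -2.34] M [-0.083 -0.092 -0.002] w 0.0199 q6 0.34
turn -0.37 shift mm [-1.3 -0.1 18.7]
```

View pics/r1.png

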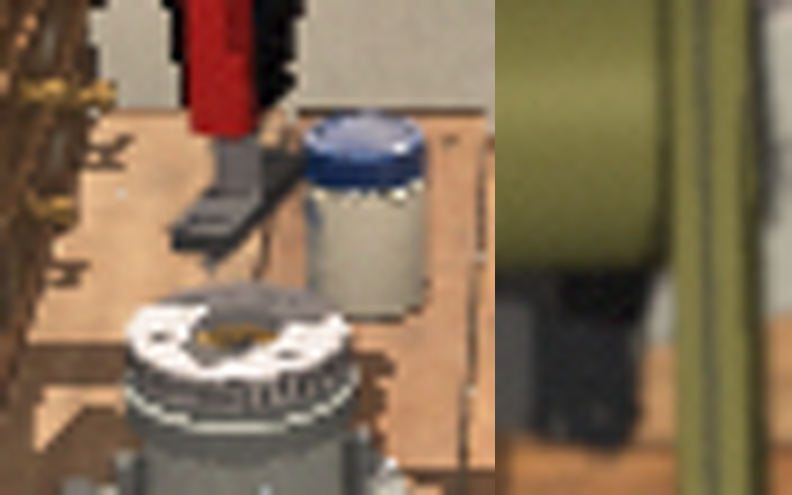

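The near pin shows at about (212,265), raw (241.2,169.1), in line with the near-left hole. The ring's upper face is centred at about (238,333).

```bash
python3 - <<'E'
from h import *
a=np.radians(73.83)
print("pin pred",proj("side",(.5418-.026*np.cos(a),.0826-.026*np.sin(a),.134)))
for y in(.080,.083):
  for x in (.5405,.5418): print(x,y,proj("side",(x,y,.1004)))
# bar underside/near end corners predicted (bar bottom z=.143)
c,s=np.cos(a),np.sin(a)
for k in(-11,11): print(proj("side",(.5418-.035*c-k/1e3*s,.0826-.035*s+k/1e3*c,.143)))
s=env.grab_frame("side"); cv2.imwrite("pics/r2.png",crop(s,225,150,40,34,20))
E
```

```text
pin pred [241.20672822 169.4776684 ]
0.5405 0.08 [244.31707882 176.54513927]
0.5418 0.08 [244.74976283 176.54847349]
0.5405 0.083 [244.40461604 176.10905951]
0.5418 0.083 [244.8363932  176.11235627]
[243.49549886 168.36515464]
[236.40164443 167.43080876]
```

View pics/r2.png

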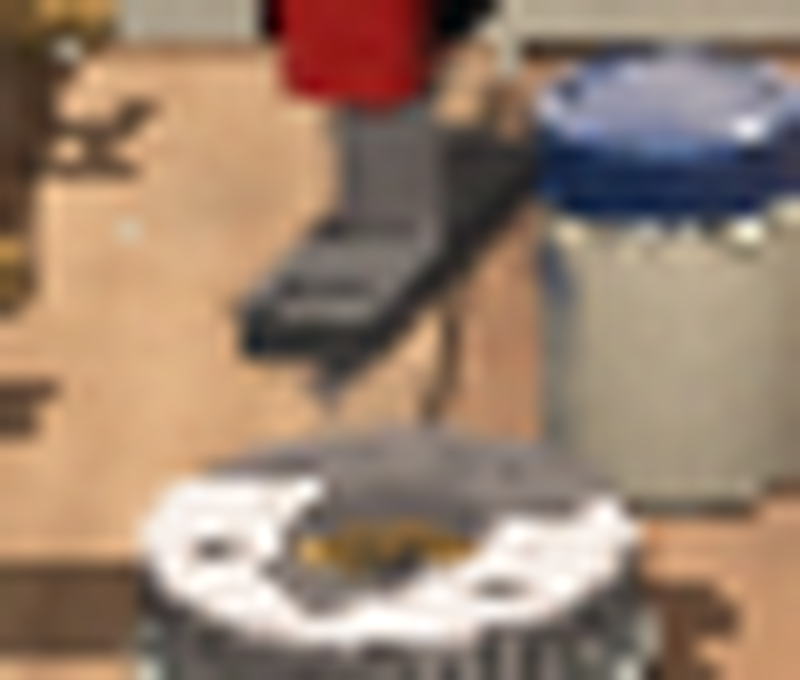

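```bash
python3 - <<'E'
from h import *
for o in(9,14.2,19):
  print(o,[ (( proj("side",(.5405+.026*np.cos(b),.0825+.026*np.sin(b),.1004))-[225,150]+.5)*20).round().tolist() for b in np.radians(o+60*np.arange(6))])
print((proj("side",(.5405,.0825,.1004))-[225,150]+.5)*20)
E
```

```text
9 [[571.0, 523.0], [473.0, 465.0], [302.0, 475.0], [225.0, 544.0], [320.0, 605.0], [496.0, 594.0]]
14.2 [[568.0, 516.0], [458.0, 463.0], [290.0, 479.0], [226.0, 551.0], [335.0, 607.0], [509.0, 589.0]]
19 [[565.0, 510.0], [445.0, 461.0], [279.0, 484.0], [229.0, 557.0], [349.0, 609.0], [520.0, 585.0]]
[397.80104323 533.63223284]
```

Observed holes are at (215,547) and (500,585), plus a shadowed one near (318,603). They are about 0.5 px left of the prediction. I'll aim for a centre of about (0.5398, 0.0833) at yaw −16, keeping to the measured holes.

```bash
python3 -c "
from h import *
go(.5398,.0833,.154,-16)"
```

```text
t 8.0 pos [0.5417 0.0826 0.1836] yaw -16.17 tilt [-0.  0. -1.] F [ 0.35  0.05 -2.15] M [ 0.017 -0.089 -0.055] w 0.0201 q6 0.34
turn -0.17 shift mm [-2.  -0.2 29.6]
```

Request:
jog_arm(rows=[-0.001, 0, 0.004, 0, -0.001, 0, 0.004, 0, 0, 0, 0.004, 0, 0, 0, 0.004, 0, 0, 0, 0.004, 0, 0, 0, 0.004, 0, 0, 0, 0.003, 0, 0, 0, 0.0025, 0, 0, 0, 0, 0, 0, 0, 0, 0])

```text
time: 8.83
ee_pos: [0.5398, 0.0831, 0.154]
ee_rot: [3.11, -0.442, -0.0]
contact_force: [-0.8, 0.3, -1.6]
width: 0.0202
```

Request:
jog_arm(rows=[0, 0, 0.0005, 0, 0, 0, 0.0005, 0, 0, 0, 0.0005, 0, 0, 0, 0.0005, 0, 0, 0, 0.0005, 0, 0, 0, 0.0005, 0, 0, 0, 0, 0, 0, 0, 0, 0, 0, 0, 0, 0, 0, 0, 0, 0])

```text
time: 9.67
ee_pos: [0.5398, 0.0831, 0.1512]
ee_rot: [3.11, -0.442, 0.0]
contact_force: [0.2, -1.0, -1.8]
width: 0.02
```

```bash
python3 -c "
from h import *
go(.5398,.0833,.148,-16)"
```

```text
t 9.67 pos [0.5398 0.0831 0.1512] yaw -16.17 tilt [ 0. -0. -1.] F [ 0.24 -1.05 -1.75] M [-0.006 -0.063  0.043] w 0.02 q6 0.34
turn -0.17 shift mm [-0.1 -0.2  3.2]
```

Request:
jog_arm(rows=[0, 0, 0.0004, 0, 0, 0, 0.0004, 0, 0, 0, 0.0004, 0, 0, 0, 0.0004, 0, 0, 0, 0.0004, 0, 0, 0, 0, 0, 0, 0, 0, 0, 0, 0, 0, 0, 0, 0, 0, 0, 0, 0, 0, 0])

```text
time: 10.5
ee_pos: [0.5399, 0.0832, 0.1493]
ee_rot: [-3.11, 0.442, -0.0]
contact_force: [0.9, 0.1, -0.6]
width: 0.0197
```

Request:
jog_arm(rows=[0, 0, 0.0003, 0, 0, 0, 0.0003, 0, 0, 0, 0.0003, 0, 0, 0, 0.0003, 0, 0, 0, 0, 0, 0, 0, 0, 0, 0, 0, 0, 0, 0, 0, 0, 0, 0, 0, 0, 0, 0, 0, 0, 0])

```text
time: 11.33
ee_pos: [0.5397, 0.0836, 0.1475]
ee_rot: [-3.109, 0.442, 0.001]
contact_force: [0.2, 4.6, -1.4]
width: 0.0202
```

Tips look to be about 2–3 mm below the ring face, with a sideways force of +4.6 N in y. I'll ease towards +y and feel on down.

Request:
jog_arm(rows=[-0.0001, -0.0004, 0, 0, -0.0001, -0.0004, 0, 0, 0, 0, 0, 0, 0, 0, 0.0003, 0, 0, 0, 0.0003, 0, 0, 0, 0.0003, 0, 0, 0, 0, 0, 0, 0, 0, 0, 0, 0, 0, 0, 0, 0, 0, 0])

```text
time: 12.17
ee_pos: [0.5398, 0.0838, 0.1472]
ee_rot: [3.11, -0.442, -0.0]
contact_force: [-0.4, 3.1, 0.1]
width: 0.02
```

```bash
python3 -c "
from h import *
go(.5398,.0833,.148,-16)"
```

```text
t 12.17 pos [0.5398 0.0838 0.1472] yaw -16.17 tilt [-0. -0. -1.] F [-0.37  3.07  0.06] M [ 0.632  0.156 -0.11 ] w 0.02 q6 0.34
turn -0.17 shift mm [ 0.1  0.5 -0.8]
```

Request:
jog_arm(rows=[-0.0001, -0.0005, 0, 0, -0.0001, -0.0005, 0, 0, 0, 0, 0, 0, 0, 0, 0.0003, 0, 0, 0, 0.0003, 0, 0, 0, 0.0003, 0, 0, 0, 0, 0, 0, 0, 0, 0, 0, 0, 0, 0, 0, 0, 0, 0])

```text
time: 13.0
ee_pos: [0.54, 0.0849, 0.1462]
ee_rot: [3.11, -0.442, 0.0]
contact_force: [-1.1, 0.5, -0.9]
width: 0.0199
```

```bash
python3 -c "
from h import *
go(.5398,.0833,.148,-16)"
```

```text
t 13.0 pos [0.54   0.0849 0.1462] yaw -16.17 tilt [ 0. -0. -1.] F [-1.13  0.46 -0.91] M [-0.013 -0.071  0.002] w 0.0199 q6 0.34
turn -0.17 shift mm [ 0.3  1.6 -1.8]
```

Free again, about 4 mm down. Continuing.

Request:
jog_arm(rows=[0, 0, 0.0003, 0, 0, 0, 0.0003, 0, 0, 0, 0.0003, 0, 0, 0, 0.0003, 0, 0, 0, 0.0003, 0, 0, 0, 0.0003, 0, 0, 0, 0.0003, 0, 0, 0, 0, 0, 0, 0, 0, 0, 0, 0, 0, 0])

```text
time: 13.83
ee_pos: [0.5399, 0.0849, 0.1441]
ee_rot: [-3.11, 0.442, -0.0]
contact_force: [0.3, 0.2, -1.4]
width: 0.0202
```

```bash
python3 -c "
from h import *
go(.5398,.0833,.148,-16)"
```

```text
t 13.83 pos [0.5399 0.0849 0.1441] yaw -16.17 tilt [ 0.  0. -1.] F [ 0.34  0.22 -1.39] M [ 0.014 -0.04  -0.013] w 0.0202 q6 0.34
turn -0.17 shift mm [ 0.3  1.6 -3.9]
```

Request:
jog_arm(rows=[0, 0, 0.0003, 0, 0, 0, 0.0003, 0, 0, 0, 0.0003, 0, 0, 0, 0.0003, 0, 0, 0, 0.0003, 0, 0, 0, 0.0003, 0, 0, 0, 0, 0, 0, 0, 0, 0, 0, 0, 0, 0, 0, 0, 0, 0])

```text
time: 14.67
ee_pos: [0.54, 0.0849, 0.1423]
ee_rot: [-3.11, 0.442, -0.0]
contact_force: [0.2, 0.6, -1.7]
width: 0.0202
```

```bash
python3 -c "
from h import *
go(.5398,.0833,.148,-16)
s=env.grab_frame('side'); cv2.imwrite('pics/r3.png',crop(s,225,150,40,34,18))"
```

```text
t 14.67 pos [0.54   0.0849 0.1423] yaw -16.18 tilt [ 0.  0. -1.] F [ 0.25  0.58 -1.72] M [ 0.003 -0.045  0.064] w 0.0202 q6 0.34
turn -0.18 shift mm [ 0.3  1.6 -5.7]
```

View pics/r3.png

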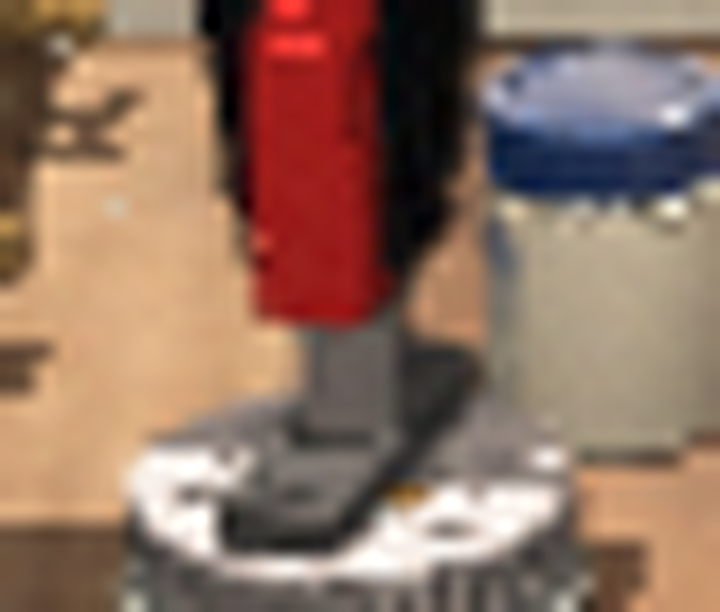

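The spanner stands with its bar almost down on the ring and both pins in, unforced. I'll start turning clockwise (positive tool z), following the sink, with a firmer grip.

Request:
jog_arm(rows=[0, 0, 0, 0, 0, 0, 0, 0, 0, 0, 0, 2, 0, 0, 0, 2, 0, 0, 0.0001, 2, 0, 0, 0.0001, 2, 0, 0, 0.0001, 2, 0, 0, 0.0001, 2, 0, 0, 0, 0, 0, 0, 0, 0], grip_force=60)

```text
time: 15.55
ee_pos: [0.54, 0.0849, 0.142]
ee_rot: [3.047, -0.763, 0.0]
contact_force: [0.4, -1.2, -1.5]
width: 0.0193
```

```bash
python3 -c "
from h import *
go(.54,.0849,.1419,-28.2)"
```

```text
t 15.55 pos [0.54   0.0849 0.142 ] yaw -28.11 tilt [ 0. -0. -1.] F [ 0.4  -1.21 -1.51] M [-0.087 -0.079  0.204] w 0.0193 q6 0.55
turn 0.09 shift mm [ 0.  -0.   0.1]
```

Request:
jog_arm(rows=[0, 0, 0.0001, 3, 0, 0, 0.0001, 3, 0, 0, 0.0001, 3, 0, 0, 0.0001, 3, 0, 0, 0.0001, 3, 0, 0, 0.0001, 3, 0, 0, 0.0001, 3, 0, 0, 0.0001, 3, 0, 0, 0, 0, 0, 0, 0, 0])

```text
time: 16.38
ee_pos: [0.5406, 0.0844, 0.1411]
ee_rot: [2.823, -1.379, 0.003]
contact_force: [3.6, -2.7, -2.4]
width: 0.02
```

```bash
python3 -c "
from h import *
go(.54,.0849,.1411,-52.2)"
```

```text
t 16.38 pos [0.5406 0.0844 0.1411] yaw -52.07 tilt [ 0.002 -0.001 -1.   ] F [ 3.61 -2.71 -2.38] M [-0.561 -0.681  0.158] w 0.02 q6 0.97
turn 0.13 shift mm [-0.8  0.1  0. ]
```

A sideways force of about 4.5 N acts along +tool x. I'll give way 1 mm and carry on.

Request:
jog_arm(rows=[0.0005, 0, 0, 0, 0.0005, 0, 0.0001, 3, 0, 0, 0.0001, 3, 0, 0, 0.0001, 3, 0, 0, 0.0001, 3, 0, 0, 0.0001, 3, 0, 0, 0.0001, 2, 0, 0, 0, 0, 0, 0, 0, 0, 0, 0, 0, 0])

```text
time: 17.22
ee_pos: [0.5409, 0.0838, 0.1405]
ee_rot: [2.587, -1.782, 0.002]
contact_force: [4.1, -3.6, -3.4]
width: 0.0198
```

```bash
python3 -c "
from h import *
go(.54,.0849,.1405,-69.2)"
```

```text
t 17.22 pos [0.5409 0.0838 0.1405] yaw -69.11 tilt [ 0.001 -0.001 -1.   ] F [ 4.11 -3.63 -3.41] M [-0.789 -0.812  0.236] w 0.0198 q6 1.26
turn 0.09 shift mm [-1.4  0.4 -0. ]
```

Request:
jog_arm(rows=[0.0005, -0.0003, 0, 0, 0.0005, -0.0002, 0, 1, 0, 0, 0.0001, 2, 0, 0, 0.0001, 2, 0, 0, 0, 2, 0, 0, 0.0001, 2, 0, 0, 0, 1, 0, 0, 0, 0, 0, 0, 0, 0, 0, 0, 0, 0])

```text
time: 18.05
ee_pos: [0.5412, 0.0833, 0.1401]
ee_rot: [2.421, -2.001, -0.001]
contact_force: [1.2, -3.1, -2.2]
width: 0.0195
```

```bash
python3 -c "
from h import *
go(.54,.0849,.1402,-79.2)"
```

```text
t 18.05 pos [0.5412 0.0833 0.1401] yaw -79.15 tilt [-0.001 -0.    -1.   ] F [ 1.16 -3.06 -2.17] M [-0.641 -0.258  0.227] w 0.0195 q6 1.44
turn 0.05 shift mm [-1.7  0.8 -0.1]
```

Request:
jog_arm(rows=[0.0004, 0, 0, 1, 0, 0, 0, 1, 0, 0, 0.0001, 1, 0, 0, 0, 1, 0, 0, 0.0001, 1, 0, 0, 0, 1, 0, 0, 0.0001, 1, 0, 0, 0, 1, 0, 0, 0, 0, 0, 0, 0, 0])

```text
time: 18.88
ee_pos: [0.5413, 0.083, 0.1398]
ee_rot: [2.275, -2.166, -0.001]
contact_force: [-0.4, -1.7, -1.8]
width: 0.0198
```

```bash
python3 -c "
from h import *
go(.54,.0849,.1402,-87.2)"
```

```text
t 18.88 pos [0.5413 0.083  0.1398] yaw -87.18 tilt [-0.001  0.    -1.   ] F [-0.38 -1.74 -1.85] M [-0.438  0.081  0.235] w 0.0198 q6 1.58
turn 0.02 shift mm [-2.   1.2 -0.4]
```

Request:
jog_arm(rows=[0, 0, 0, 1, 0, 0, 0.0001, 1, 0, 0, 0, 1, 0, 0, 0.0001, 1, 0, 0, 0, 1, 0, 0, 0, 0, 0, 0, 0, 0, 0, 0, 0, 0, 0, 0, 0, 0, 0, 0, 0, 0])

```text
time: 19.72
ee_pos: [0.5413, 0.0828, 0.1396]
ee_rot: [2.179, -2.263, -0.0]
contact_force: [-1.8, -3.3, -1.4]
width: 0.0197
```

```bash
python3 -c "
from h import *
go(.54,.0849,.1402,-92.2)"
```

```text
t 19.72 pos [0.5413 0.0828 0.1396] yaw -92.17 tilt [-0. -0. -1.] F [-1.77 -3.25 -1.42] M [-0.787  0.334  0.224] w 0.0197 q6 1.66
turn 0.03 shift mm [-2.   1.4 -0.6]
```

Request:
jog_arm(rows=[0.0004, 0.0003, 0, 1, 0, 0, 0.0001, 1, 0, 0, 0, 1, 0, 0, 0.0001, 1, 0, 0, 0, 1, 0, 0, 0, 0, 0, 0, 0, 0, 0, 0, 0, 0, 0, 0, 0, 0, 0, 0, 0, 0])

```text
time: 20.55
ee_pos: [0.5412, 0.0826, 0.1395]
ee_rot: [-2.078, 2.356, -0.0]
contact_force: [-0.7, -1.8, -2.3]
width: 0.0198
```

```bash
python3 - <<'E'
from h import *
go(.54,.0849,.1402,-97.2)
s=env.grab_frame("side"); cv2.imwrite("pics/r4.png",crop(s,225,150,40,34,18))
a=np.radians(-7.2)
for k in(-26,26): print("hole on bar line",((proj("side",(.5405+k/1e3*np.cos(a),.0833+k/1e3*np.sin(a),.110))-[225,150]+.5)*18).round())
E
```

```text
t 20.55 pos [0.5412 0.0826 0.1395] yaw -97.17 tilt [ 0.  0. -1.] F [-0.68 -1.79 -2.33] M [-0.674 -0.036  0.213] w 0.0198 q6 1.75
turn 0.03 shift mm [-2.1  1.5 -0.7]
hole on bar line [204. 417.]
hole on bar line [510. 436.]
```

View pics/r4.png

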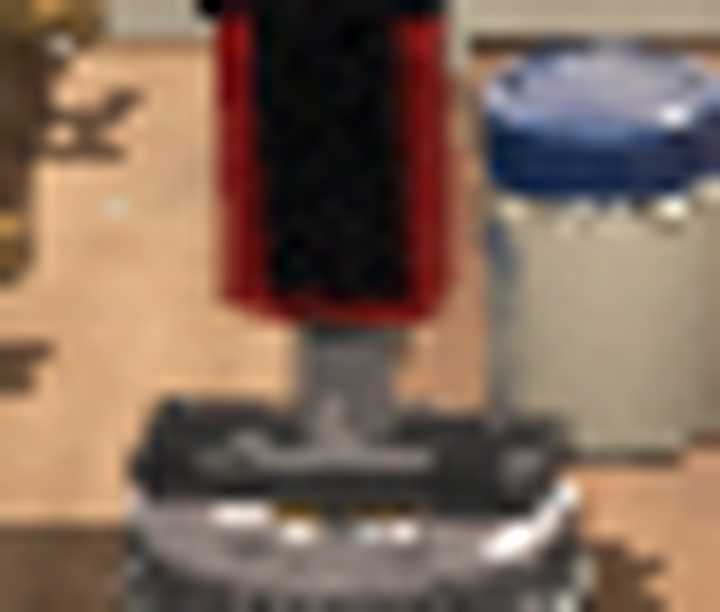

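The bar lies nearly square to the view, with heads at about (225,450) and (520,455). The tool has turned 81° and Mz is still steady. A few more degrees.

Request:
jog_arm(rows=[0, 0, 0, 1, 0, 0, 0, 1, 0, 0, 0, 1, 0, 0, 0, 1, 0, 0, 0, 0, 0, 0, 0, 0, 0, 0, 0, 0, 0, 0, 0, 0, 0, 0, 0, 0, 0, 0, 0, 0])

```text
time: 21.43
ee_pos: [0.5411, 0.0825, 0.1394]
ee_rot: [1.995, -2.427, 0.0]
contact_force: [1.0, -3.9, -4.1]
width: 0.0195
```

```bash
python3 - <<'E'
from h import *
go(.54,.0849,.1402,-101.2)
E
```

```text
t 21.43 pos [0.5411 0.0825 0.1394] yaw -101.17 tilt [ 0. -0. -1.] F [ 1.01 -3.9  -4.05] M [-0.858 -0.227  0.72 ] w 0.0195 q6 1.82
turn 0.03 shift mm [-2.2  1.6 -0.8]
```

Mz jumped to 0.72 N m, so the ring is up against its stop. I'll unwind to relieve the torque, relax the side force, then lift.

Request:
jog_arm(rows=[0, 0, 0, -1, 0, 0, 0, -1, 0.0004, 0.0001, 0, -1, 0, 0, 0, -1, 0, 0, 0, -0.5, 0, 0, 0, 0, 0, 0, 0, 0, 0, 0, 0, 0, 0, 0, 0, 0, 0, 0, 0, 0])

```text
time: 22.27
ee_pos: [0.5409, 0.0823, 0.1395]
ee_rot: [-2.088, 2.347, 0.0]
contact_force: [0.6, 0.7, -0.9]
width: 0.0198
```

```bash
python3 - <<'E'
from h import *
go(.54,.0849,.1402,-96.7)
E
```

```text
t 22.27 pos [0.5409 0.0823 0.1395] yaw -96.68 tilt [-0.  0. -1.] F [ 0.58  0.74 -0.85] M [-0.03   0.039 -0.016] w 0.0198 q6 1.74
turn 0.02 shift mm [-2.5  1.2 -0.7]
```

Everything is unloaded. Lifting straight up.

Request:
jog_arm(rows=[0, 0, -0.001, 0, 0, 0, -0.002, 0, 0, 0, -0.003, 0, 0, 0, -0.004, 0, 0, 0, -0.005, 0, 0, 0, -0.008, 0, 0, 0, -0.01, 0, 0, 0, -0.01, 0, 0, 0, -0.01, 0, 0, 0, 0, 0])

```text
time: 23.1
ee_pos: [0.5427, 0.0823, 0.1962]
ee_rot: [-2.085, 2.344, -0.005]
contact_force: [0.9, -0.2, -1.1]
width: 0.02
```

```bash
python3 - <<'E'
from h import *
go(.511,-.1863,.19,-85.4)
E
```

```text
t 23.1 pos [0.5427 0.0823 0.1962] yaw -96.67 tilt [ 0.006  0.    -1.   ] F [ 0.88 -0.25 -1.05] M [-0.003 -0.023 -0.019] w 0.02 q6 1.74
turn -11.27 shift mm [265.2  53.2   5.9]
```

Request:
jog_arm(rows=[0, 0, 0, -5.6, 0, 0, 0, -5.6, 0.03, 0.006, 0, 0, 0.033, 0.0066, 0, 0, 0.034, 0.0068, 0, 0, 0.034, 0.0068, 0, 0, 0.034, 0.0068, 0, 0, 0.034, 0.0068, 0, 0, 0.034, 0.0068, 0, 0, 0.032, 0.0064, 0, 0])

```text
time: 23.93
ee_pos: [0.5085, -0.188, 0.1926]
ee_rot: [-2.307, 2.132, -0.001]
contact_force: [1.3, -0.2, -1.1]
width: 0.0194
```

Request:
jog_arm(rows=[0, 0, 0.01, 0, 0, 0, 0.02, 0, 0, 0, 0.02, 0, 0, 0, 0.02, 0, 0, 0, 0.02, 0, 0, 0, 0.01, 0, 0, 0, 0, 0, 0, 0, 0, 0, 0, 0, 0, 0, 0, 0, 0, 0])

```text
time: 24.77
ee_pos: [0.5102, -0.1865, 0.0943]
ee_rot: [-2.307, 2.131, -0.005]
contact_force: [0.1, 0.0, -1.0]
width: 0.0197
```

```bash
python3 - <<'E'
from h import *
go(.511,-.1863,.0635,-85.4)
s=env.grab_frame("side");t=env.grab_frame("top")
cv2.imwrite("pics/p1.png",np.hstack([crop(s,196,215,50,40,9),crop(s,225,155,38,40,9)]))
E
```

```text
t 24.77 pos [ 0.5102 -0.1865  0.0943] yaw -85.46 tilt [ 0.003 -0.001 -1.   ] F [ 0.09  0.02 -0.99] M [ 0.016 -0.072  0.032] w 0.0197 q6 1.04
turn -0.06 shift mm [-0.2 -0.7 30.8]
```

View pics/p1.png

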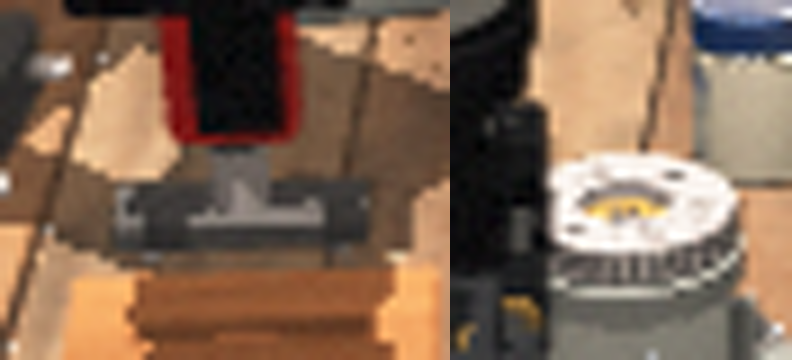

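The spanner hangs upright over the slot and the ring is in view. Lowering.

Request:
jog_arm(rows=[0, -0.0006, 0.002, 0, 0, 0, 0.003, 0, 0, 0, 0.003, 0, 0, 0, 0.003, 0, 0, 0, 0.003, 0, 0, 0, 0.003, 0, 0, 0, 0.002, 0, 0, 0, 0.001, 0, 0, 0, 0, 0, 0, 0, 0, 0])

```text
time: 25.7
ee_pos: [0.5097, -0.1861, 0.0725]
ee_rot: [-2.307, 2.132, -0.0]
contact_force: [0.3, -0.1, -1.4]
width: 0.0198
```

Request:
jog_arm(rows=[0, 0, 0.001, 0, 0, 0, 0.001, 0, 0, 0, 0.001, 0, 0, 0, 0.001, 0, 0, 0, 0.001, 0, 0, 0, 0.001, 0, 0, 0, 0.001, 0, 0, 0, 0, 0, 0, 0, 0, 0, 0, 0, 0, 0])

```text
time: 26.53
ee_pos: [0.5096, -0.1861, 0.0655]
ee_rot: [-2.307, 2.132, 0.0]
contact_force: [-0.0, 0.5, -1.2]
width: 0.0197
```

```bash
python3 - <<'E'
from h import *
go(.511,-.1863,.0632,-85.4)
E
```

```text
t 26.53 pos [ 0.5096 -0.1861  0.0655] yaw -85.47 tilt [-0.  0. -1.] F [-0.03  0.51 -1.21] M [ 0.006  0.001 -0.053] w 0.0197 q6 1.04
turn -0.07 shift mm [ 0.3 -1.3  2.3]
```

Pins are in the slot with no contact force. Down the last 2.5 mm, after shifting 1.3 mm along the slot.

Request:
jog_arm(rows=[0, -0.0007, 0, 0, 0, -0.0006, 0.0005, 0, 0, 0, 0.0005, 0, 0, 0, 0.0005, 0, 0, 0, 0.0005, 0, 0, 0, 0.0005, 0, 0, 0, 0.0003, 0, 0, 0, 0, 0, 0, 0, 0, 0, 0, 0, 0, 0])

```text
time: 27.37
ee_pos: [0.5109, -0.186, 0.0626]
ee_rot: [-2.307, 2.132, 0.0]
contact_force: [-0.7, -0.1, -0.7]
width: 0.02
```

```bash
python3 - <<'E'
from h import *
go(.511,-.1863,.0627,-85.4)
E
```

```text
t 27.37 pos [ 0.5109 -0.186   0.0626] yaw -85.47 tilt [-0.  0. -1.] F [-0.73 -0.12 -0.71] M [ 0.012  0.037 -0.02 ] w 0.02 q6 1.04
turn -0.07 shift mm [ 0.3 -0.1 -0.1]
```

Near contact. Down until it presses lightly, then release.

Request:
jog_arm(rows=[0, 0, 0.0003, 0, 0, 0, 0.0003, 0, 0, 0, 0, 0, 0, 0, 0, 0, 0, 0, 0, 0, 0, 0, 0, 0, 0, 0, 0, 0, 0, 0, 0, 0, 0, 0, 0, 0, 0, 0, 0, 0])

```text
time: 28.2
ee_pos: [0.511, -0.186, 0.0626]
ee_rot: [2.307, -2.132, -0.0]
contact_force: [-2.8, 0.6, 5.6]
width: 0.0197
```

Request:
jog_arm(rows=[0, 0, 0, 0, 0, 0, 0, 0, 0, 0, 0, 0, 0, 0, 0, 0, 0, 0, 0, 0, 0, 0, 0, 0, 0, 0, 0, 0, 0, 0, 0, 0, 0, 0, 0, 0, 0, 0, 0, 0], grip=0.06)

```text
time: 29.03
ee_pos: [0.5109, -0.186, 0.062]
ee_rot: [-2.307, 2.132, 0.0]
contact_force: [0.6, 0.1, -0.5]
width: 0.0602
```

Request:
jog_arm(rows=[0, 0, -0.005, 0, 0, 0, -0.015, 0, 0, 0, -0.02, 0, 0, 0, -0.025, 0, 0, 0, -0.025, 0, 0, 0, -0.025, 0, 0, 0, -0.025, 0, 0, 0, -0.01, 0, 0, 0, 0, 0, 0, 0, 0, 0])

```text
time: 29.87
ee_pos: [0.5109, -0.186, 0.212]
ee_rot: [-2.307, 2.132, -0.001]
contact_force: [0.3, -0.2, -0.5]
width: 0.06
```

```bash
python3 - <<'E'
from h import *
go(.511,-.1863,.2,-85.4)
s=env.grab_frame("side")
cv2.imwrite("pics/e1.png",np.hstack([crop(s,196,210,44,46,9),crop(s,225,155,44,46,9)]))
E
```

```text
t 29.87 pos [ 0.5109 -0.186   0.212 ] yaw -85.47 tilt [ 0. -0. -1.] F [ 0.32 -0.2  -0.52] M [-0.061  0.022 -0.014] w 0.06 q6 1.04
turn -0.07 shift mm [ 0.3 -0.  12. ]
```

View pics/e1.png

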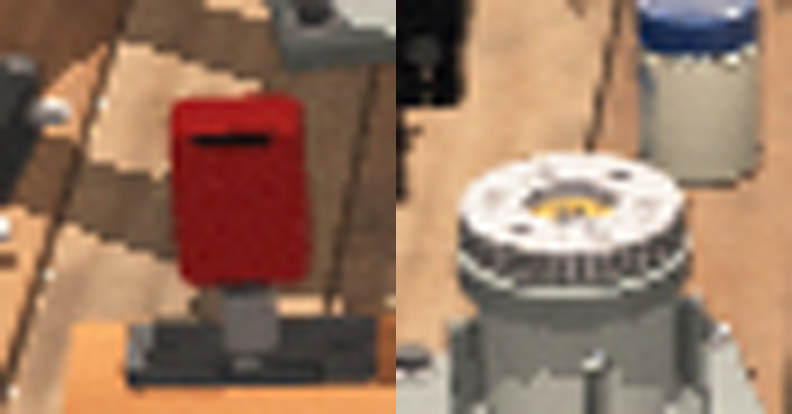

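```bash
python3 -c "
from h import *
print(env.job_done()); print(env.get_state()['time'])"
```

```text
the job is handed in; nothing more can be done
None
the job is handed in; nothing more can be done
```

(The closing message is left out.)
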